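# Unscrew the cap of a spring-loaded wax feeder and lay it in the tray

### The arm

A 6-joint arm with a two-finger parallel gripper is mounted at the origin on the work surface. World frame = base frame: x ahead of the robot, y to its left, z up, the work surface at z = 0. Lengths are in mm, angles in rad, forces in N, time in s.
With the tool pointing down it reaches from about 250 to 725 mm from the base axis. Payload 4 kg.
Tool frame: the origin (TCP) lies at the very end of the fingers, on their centre line; the grasp point (between the pads) lies 19 mm behind it; z points along the fingers, y is the direction in which the jaws open and shut (so a half turn about z gives the same grasp; the last joint's range is limited). The gripper opens to 85 mm and grips with 20 to 120 N. Pads are 22 mm wide; open, the fingers measure 114 mm over their backs; the gripper's body (76 mm by 85 mm) begins 54 mm behind the grasp point. The pads swing forward as they close: fully open they stand 13 mm farther back than shut.
Start: joints at [1.2, 0.241, 0.005, 1.335, 0, 1.571], TCP at [181.179, 466.019, 231.306] pointing down, gripper open.
Joint ranges: [-2.72, 2.72], [-1.05, 1.87], [-1.09, 1.28], [-1.99, 2.15], [-1.42, 1.44], [-3.14, 3.14]. Speed limits (rad/s): [2.79, 2.79, 3.14, 3.14, 3.14, 3.14].

### API

Orientations are given as a unit quaternion [x, y, z, w].
In Python, from workcell import r, imaging, job gives the robot as it stands. The module is installed in compiled form; this text tells all that it offers.
- The arm moves only by the tool apply_moves, never from a script. Its argument "series" is a list of rows, each a list of 3 entries, a list of its own where there are three numbers: the shift along the tool's x, y, z in units of 30 mm (1.0 is 30 mm), then the turn about the tool's z in units of 6 degrees (1.0 is 6 degrees), then the closure in counts, from 0 (fully open) to 255 (shut). A call has 1 to 12 rows; each row shifts and turns the commanded pose from where the row before left it, along the tool's axes as they then stand; what a row does not reach is not made up. A row lasts 1/8 s, in which the tool goes at most 62.5 mm and 10.7 degrees, less where a joint would pass 70% of its speed; a pose out of reach is approached as far as the arm can. A call is refused whole if a number of a shift passes 1 or a number of a turn 1, either way. A call with a gripper value outside its range is refused whole. The fingers move at their own pace and stop on an object; the grip force is fixed at half the most. Time passes only in rows, so rows that do not move let the fingers close. It gives the time, the measured TCP pose, the force and the opening at its end, in the units of the state.
- r.get_obs(): the state, without advancing time (a new reading comes with each control period).
- imaging.grab_frame(name): name is "scene" or "top" or "wrist"; returns the picture (400x640x3 uint8, red, green, blue); there is no depth.
- imaging.camera_params(name): a dict with "fx", "fy", "cx", "cy" (pixels), "dist_coeffs" ([k1, k2, p1, p2, k3] as OpenCV has them; the pictures are not rectified), "camera_from_world" (4x4, takes a point from world to camera coordinates); the wrist camera has in their place "mount" (4x4, takes a point from camera to tool coordinates, whose origin is the TCP and whose axes are the flange's). Camera axes: x right, y down, z forward; pixel columns grow to the right and rows downward; lengths in mm; the calibration is good to about 2 mm. A picture is of the moment at which its call begins: read the wrist's pose just before it. camera_params takes no time and is no camera call.
- job.sign_off(): hands the job in, once; it reports no verdict.
The state is a dict: "time": time; "qpos": joint angles; "dq": joint speeds; "tau": joint torques, N m; "position": TCP position; "eef_rot": TCP orientation; "contact_force": force on the tool from outside, world axes, zero at the start; "ft_torque": the same for the moment, N m; "gripper_width": finger opening in mm.
Only numpy, scipy, OpenCV 4.12 (cv2) and the standard library are available. Lean on these libraries where they do the work, as an engineer would, in place of code of your own. Each camera call takes 0.05 s, during which the arm holds its last target.

### The job

Open the wax feeder for refilling: unscrew its cap (anticlockwise seen from above) without forcing the thread, and keep hold of it as the thread lets go, because a spring inside pushes it off. Then set the cap down, open end down and without dropping it, in the shallow wooden tray and let go; leave the cup, the eraser and the plaster dome where they are.

Things in the scene. Friction and masses are not known exactly. Their poses are not given: they have to be found in the camera images.
- feeder: Wax feeder, fixed to the bench: a wooden block 100 x 100 mm and 50 mm high, from whose middle an upright steel tube (43 mm across) rises to 95 mm, with a narrower threaded neck on top, hidden under the cap. Origin: centre of the block's underside on the bench, on the axis of tube and thread; z up.
- thread (a point): Foot of the threaded neck, on its axis, 95 mm above the bench. Right-hand thread; the cap rises 12 mm per turn and lets go after 0.75 to 1.1 turns, differently each time: feel it. 30 degrees later it meets a hard stop; there it is only lifted. Over 35 N between cap and feeder (the spring alone makes up to 14) forces the thread: turning on at the stop, pulling while it holds, going off-axis.
- neck_top (a point): Top of the neck, on its axis, 120 mm above the bench, inside the cap. A sprung brass follower here pushes the cap up, 7 N when closed, 5 N when it lets go. While the thread holds, it bears this push and the cap stays put when released; once it has let go, the hand bears the push and the cap lifts freely, and a cap nobody holds jumps up off the thread.
- cap_center (a point): Screw cap, plain ribbed aluminium, 46 mm across, 34 mm tall, hollow from below, 90 g, on top of the feeder. This point is its centre, half-way up, on its axis (17 mm above its lower edge); z up through its closed top. At the start it is 112 to 118 mm above the bench. Can be gripped anywhere round its side.
- tray: Shallow square wooden tray, fixed, 150 x 150 mm outside, 140 x 140 mm inside, rim 16 mm high, floor 5 mm thick. Origin: centre of its underside; z up, x and y along its sides.
- cup: Blue ceramic cup, 74 mm across, 75 mm high, loose, to be left alone. Origin: centre of its underside.
- eraser: White eraser, 45 x 22 x 13 mm, loose, to be left alone. Origin: centre of its underside.
- dome: White plaster dome, 60 mm across, 40 mm high, loose, to be left alone. Origin: centre of its underside.

How it is judged (in metres and radians):
On the way:
1. the cap is off the thread and held by the fingers (z of cap_center in the frame of feeder above 0.1295 m and contact force between the fingers and cap above 1 N), for 0.1 s.
At the end, for the whole second after the job is handed in: The cap stands on the tray's floor inside the rim (its centre within 50 mm of the tray's middle along each side, at most 26 mm above the bench), open end down and upright within 0.1 rad, at rest and released (x of cap_center in the frame of tray between -0.05 and 0.05 m and y of cap_center in the frame of tray between -0.05 and 0.05 m and z of cap_center in the frame of tray below 0.026 m and angle between cap_center's own z axis and vertical below 0.1 rad and linear speed of cap below 0.02 m/s and contact force between the fingers and cap below 0.1 N); the robot touches nothing.
It fails at once if the thread is forced: more than 35 N between cap and feeder (contact force between cap and feeder above 35 N).
It fails at once if the cap is off the thread on top of the feeder, or more than 15 mm above the tray's floor, and not held by the fingers (contact force between the fingers and cap below 0.2 N and (z of cap_center in the frame of feeder above 0.1275 m or (horizontal distance between cap_center and feeder above 0.03 m and height (world z) of cap_center above 0.037 m))).
It fails at once if the cup is moved by more than 20 mm (distance of cup from where it was at the start of the episode above 0.02 m).
It fails at once if the eraser is moved by more than 20 mm (distance of eraser from where it was at the start of the episode above 0.02 m).
It fails at once if the dome is moved by more than 20 mm (distance of dome from where it was at the start of the episode above 0.02 m).
It also fails if it takes over 72 s, if anything falls off the work surface, if the arm or the gripper's body presses on something with over 40 N, if the wrist force passes 120 N, or if a joint passes its speed limit or range.

## Working session

There is one attempt and no reset: what is moved stays moved. The work goes in short steps, Python scripts to look and compute and a tool call to move; the robot and the scene stay as the last step left them, time stands still between calls to the robot, and variables do not carry over. Pictures are saved under pics/ and viewed, and the job is handed in when it is done.

Besides the shell and the picture viewer there is one more tool, called as a command line: name --argument value ..., lists and objects as JSON in quotes. apply_moves: Moves the arm, as the interface text tells. Its arguments: {"type":"object","properties":{"series":{"type":"array","items":{"type":"array"}}},"required":["series"]}

```bash
mkdir -p pics
python3 - <<'E'
from workcell import r, imaging, job
import cv2
print(r.get_obs())
for n in ("scene","top","wrist"):
    p=imaging.camera_params(n); print(n,p)
    cv2.imwrite(f"pics/{n}0.png",imaging.grab_frame(n)[:,:,::-1])
E
```

```text
{'time': 0.0, 'qpos': array([ 1.19997940e+00,  2.41411602e-01,  3.69517914e-03,  1.33517810e+00,
       -1.31914117e-05,  1.57078017e+00]), 'dq': array([ 9.53066823e-04, -7.40061287e-06,  1.41267376e-03, -1.03870466e-03,
       -6.24252580e-04,  4.01004646e-04]), 'tau': array([ 7.15710630e-04, -3.72317469e+01,  2.52407813e+01,  1.69026526e-02,
        1.24384142e-04, -1.34301562e-06]), 'position': array([180.96109454, 465.41993043, 230.40254845]), 'eef_rot': array([ 1.84339967e-01,  9.82861982e-01, -1.03233382e-03, -1.86925163e-04]), 'contact_force': array([-0.64941701,  0.43178174,  0.18738472]), 'ft_torque': array([-0.0106475 , -0.01516857, -0.00336024]), 'gripper_width': 85.3595988299888}
scene {'fx': 407.4495028688631, 'fy': 407.4495028688631, 'cx': 314.2513314768, 'cy': 194.98868431564617, 'dist_coeffs': array([0.0085469, 0.       , 0.       , 0.       , 0.       ]), 'camera_from_world': array([[ 7.63600490e-01,  6.45619166e-01, -9.49652997e-03,
        -4.41088519e+02],
       [ 4.90383814e-01, -5.89439604e-01, -6.41938212e-01,
        -2.13846772e+02],
       [-4.20045244e-01,
[... 554 characters left out ...]
e-01, -3.57703072e-04, -9.85236687e-01,
         1.01851821e+03],
       [ 0.00000000e+00,  0.00000000e+00,  0.00000000e+00,
         1.00000000e+00]])}
wrist {'fx': 326.6507401669522, 'fy': 326.6507401669522, 'cx': 315.2983458688977, 'cy': 195.48374828543328, 'dist_coeffs': array([-0.03528592,  0.        ,  0.        ,  0.        ,  0.        ]), 'mount': array([[-7.43719109e-04, -9.51470086e-01, -3.07740348e-01,
         7.74659774e+01],
       [ 9.99999715e-01, -6.68132314e-04, -3.50980907e-04,
        -1.63936138e+00],
       [ 1.28336563e-04, -3.07740521e-01,  9.51470312e-01,
        -1.41045333e+02],
       [ 0.00000000e+00,  0.00000000e+00,  0.00000000e+00,
         1.00000000e+00]])}
```

View pics/scene0.png

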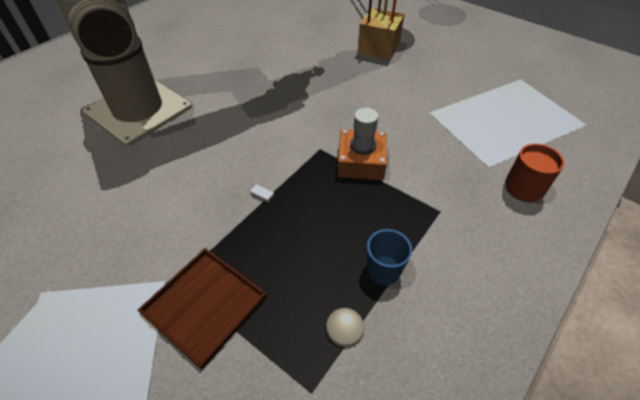

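View pics/top0.png

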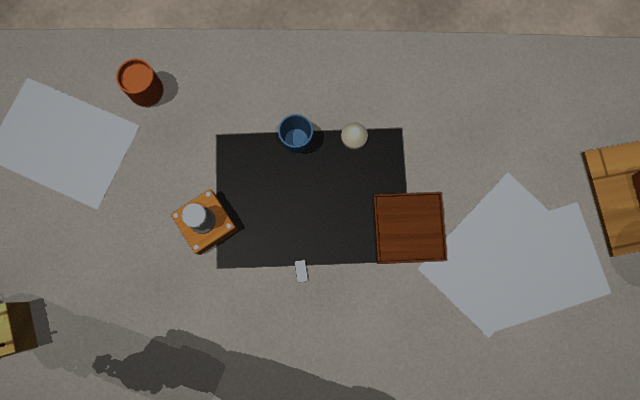

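View pics/wrist0.png

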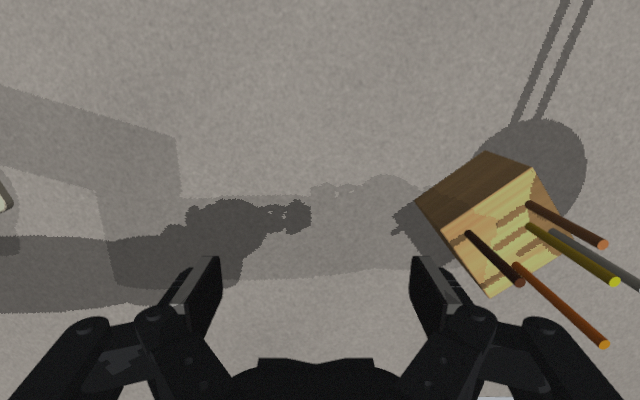

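The top view shows the cap at about (197,216), block (203,222), tray (410,228), eraser (301,271), cup (296,132) and dome (354,136). In the scene view the cap is at (366,116) and the tray at (203,308). Next I measure them by masks.

```bash
cat > h.py <<'E'
import numpy as np, cv2
from workcell import r, imaging, job
def ray(n,uv,obs=None):
    p=imaging.camera_params(n)
    K=np.array([[p['fx'],0,p['cx']],[0,p['fy'],p['cy']],[0,0,1]])
    u=cv2.undistortPoints(np.array([[uv]],float),K,p['dist_coeffs'])[0,0]
    d=np.array([u[0],u[1],1.])
    if n=='wrist':
        from scipy.spatial.transform import Rotation as R
        M=np.eye(4);M[:3,:3]=R.from_quat(obs['eef_rot']).as_matrix();M[:3,3]=obs['position']
        T=M@p['mount']
    else: T=np.linalg.inv(p['camera_from_world'])
    d=T[:3,:3]@d
    return T[:3,3],d/np.linalg.norm(d)
def onz(n,uv,z,obs=None):
    o,d=ray(n,uv,obs); return o+d*(z-o[2])/d[2]
def tri(n1,a,n2,b):
    o1,d1=ray(n1,a);o2,d2=ray(n2,b)
    t=np.linalg.lstsq(np.c_[d1,-d2],o2-o1,rcond=None)[0]
    p,q=o1+t[0]*d1,o2+t[1]*d2
    return (p+q)/2,np.linalg.norm(p-q)
E
python3 - <<'E'
from h import *
np.set_printoptions(precision=1,suppress=True)
t=cv2.imread('pics/top0.png');s=cv2.imread('pics/scene0.png')
cv2.imwrite('pics/topcrop.png',cv2.resize(t[100:290,150:460],None,fx=2.5,fy=2.5,interpolation=cv2.INTER_CUBIC))
cv2.imwrite('pics/scap.png',cv2.resize(s[90:200,310:420],None,fx=5,fy=5,interpolation=cv2.INTER_CUBIC))
cv2.imwrite('pics/tcap.png',cv2.resize(t[170:270,150:250],None,fx=6,fy=6,interpolation=cv2.INTER_CUBIC))
hsv=cv2.cvtColor(t,cv2.COLOR_BGR2HSV)
def comp(mask,lo):
    n,l,st,c=cv2.connectedComponentsWithStats(mask.astype(np.uint8))
    return [(st[i],c[i],(l==i)) for i in range(1,n) if st[i][4]>lo]
H,S,V=[hsv[...,i].astype(int) for i in range(3)]
for st,c,m in comp((((H<25)|(H>170))&(S>120)),200):
    rect=cv2.minAreaRect(np.argwhere(m)[:,::-1].astype(np.float32)); print('orange',st,c,rect)
    if 350<c[0]<460:
        for q in cv2.boxPoints(rect): print('  tray corner',onz('top',q,16))
for st,c,m in comp((H>95)&(H<125)&(S>90)&(V>40),200): print('blue',st,c,onz('top',c,40))
E
```

```text
orange [ 116   58   47   48 1578] [139.2  81.9] ((139.98081970214844, 81.97923278808594), (51.15362548828125, 36.287986755371094), 47.29060745239258)
orange [ 582  141   58  115 4846] [616.6 193.8] ((619.8746948242188, 199.3914794921875), (108.33514404296875, 58.774269104003906), 79.5625228881836)
orange [ 171  189   67   65 1583] [207.  223.8] ((203.92779541015625, 221.8321533203125), (50.230369567871094, 49.5694465637207), 57.2647705078125)
orange [ 373  192   74   71 4768] [409.  227.2] ((409.25518798828125, 226.83795166015625), (69.70304870605469, 70.05537414550781), 86.633544921875)
  tray corner [ 603.5 -149.7   16. ]
  tray corner [ 614.5 -302.6   16. ]
  tray corner [ 463.6 -306.6   16. ]
  tray corner [ 453.5 -157.2   16. ]
orange [   0  302   38   56 1410] [ 17.7 329.2] ((13.846158027648926, 327.73077392578125), (51.97078323364258, 38.63488006591797), 78.69007110595703)
blue [278 115  36  33 774] [297.  131.8] [734.3  14.9  40. ]
```

View pics/scap.png

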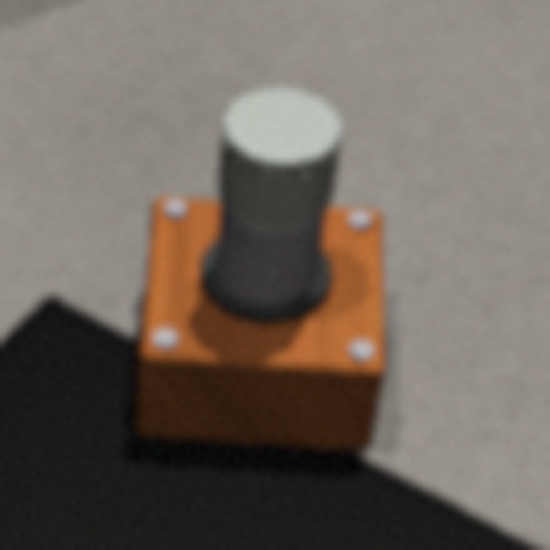

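View pics/tcap.png

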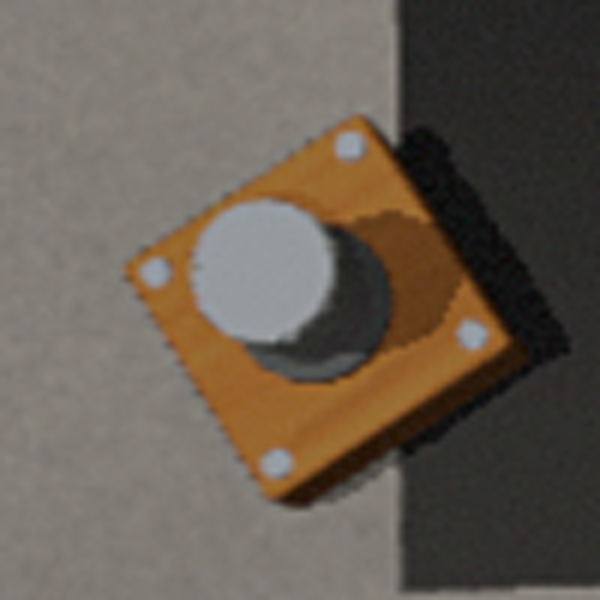

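The crops show the cap's top ellipse at (282,125) in the 5x scene crop and its disc at (263,271) in the 6x top crop. The four screw heads on the block are clear as well. I triangulate the cap and cross-check it with the block.

Run:
```python
from h import *
np.set_printoptions(precision=1,suppress=True)
c=lambda x,y,k,ox,oy:((x+.5)/k-.5+ox,(y+.5)/k-.5+oy)
ts=c(263,271,6,150,170); ss=c(282,125,5,310,90)
print('tri captop',tri('top',ts,'scene',ss), 'onz132 top',onz('top',ts,132),'scene',onz('scene',ss,132))
T=[(155,272),(349,146),(472,334),(277,464)]; S=[(165,338),(175,207),(360,217),(362,350)]
a=np.array([onz('top',c(*q,6,150,170),52) for q in T]);b=np.array([onz('scene',c(*q,5,310,90),52) for q in S])
print(a,a.mean(0));print(b,b.mean(0))
t=cv2.imread('pics/top0.png')
# bright masks for cap disc, eraser, dome in top
g=cv2.cvtColor(t,cv2.COLOR_BGR2GRAY)
m=(g[180:260,165:240]>130).astype(np.uint8)
n,l,st,ce=cv2.connectedComponentsWithStats(m)
for i in range(1,n):
  if st[i][4]>100: print('disc',st[i],ce[i]+[165,180],onz('top',ce[i]+[165,180],132))
print('eraser',onz('top',(301,271),13),'dome',onz('top',(354,136),20),'cup rim',onz('top',(296,131),75))
# tray from scene corners
s=cv2.imread('pics/scene0.png')
h=cv2.cvtColor(s,cv2.COLOR_BGR2HSV); mk=((h[...,0]<18)&(h[...,1]>110)).astype(np.uint8); mk[:240]=0; mk[:,280:]=0
cn=max(cv2.findContours(mk,0,2)[0],key=cv2.contourArea); p=cv2.approxPolyDP(cn,8,True)[:,0]; print(p)
cn2=cn[:,0]
for q in (cn2[cn2[:,0].argmin()],cn2[cn2[:,1].argmin()],cn2[cn2[:,0].argmax()]): print(q,onz('scene',q.astype(float),16))
```

```text
tri captop (array([536.6, 208.6, 130.8]), np.float64(1.4113183938868203)) onz132 top [536.9 208.8 132. ] scene [537.  206.7 132. ]
[[547.7 265.3  52. ]
 [593.  199.6  52. ]
 [527.4 153.8  52. ]
 [481.5 219.4  52. ]] [537.4 209.5  52. ]
[[527.1 150.4  52. ]
 [481.2 217.   52. ]
 [546.8 262.8  52. ]
 [593.  196.1  52. ]] [537.  206.6  52. ]
disc [ 17  23  23  24 427] [193.  214.6] [537.1 209.7 132. ]
eraser [436.5   2.3  13. ] dome [ 732.6 -110.3   20. ] cup rim [724.9  15.9  75. ]
[[205 249]
 [139 309]
 [200 367]
 [266 297]]
[139 309] [ 464.8 -308.8   16. ]
[204 249] [ 456.8 -166.    16. ]
[266 297] [ 609.  -160.9   16. ]
```

Both views agree:
- **Thread axis:** about (537, 208) mm.
- **Cap top:** about 131 mm, so the cap centre is about 114 mm.
- **Tray centre:** about (534, −230).

I move above the feeder for a close wrist view.

apply_moves --series '[[[-0.9,-0.24,0],0,0],[[-0.9,-0.24,0],0,0],[[-0.9,-0.24,0],0,0],[[-0.9,-0.24,0],0,0],[[-0.9,-0.24,0],0,0],[[-0.9,-0.24,0],0,0],[[-0.9,-0.24,0],0,0],[[-0.9,-0.24,0],0,0],[[-0.9,-0.24,0],0,0],[[-0.9,-0.24,0],0,0],[[-0.9,-0.24,0],0,0],[[-0.9,-0.24,0],0,0]]'

```text
time: 1.65
position: [452.3, 267.4, 230.9]
eef_rot: [0.184, 0.983, -0.0, -0.0]
contact_force: [0.2, 0.4, 0.5]
gripper_width: 85.6
```

apply_moves --series '[[[-0.9,-0.24,0],0,0],[[-0.9,-0.24,0],0,0],[[-0.9,-0.24,0],0,0],[[-0.67,-0.12,0],0,0],[[0,0,0],0,0],[[0,0,0],0,0]]'

```text
time: 2.4
position: [536.4, 208.3, 231.0]
eef_rot: [0.184, 0.983, -0.0, -0.001]
contact_force: [-0.2, -0.7, -0.1]
gripper_width: 85.4
```

Run:
```python
from h import *
np.set_printoptions(precision=2,suppress=True)
o=r.get_obs();im=imaging.grab_frame('wrist');cv2.imwrite('pics/wrist1.png',im[:,:,::-1]); print(o)
```

```text
{'time': 2.4, 'qpos': array([0.37, 0.39, 0.22, 1.4 , 0.  , 0.74]), 'dq': array([ 0.01, -0.01, -0.  , -0.  , -0.  ,  0.  ]), 'tau': array([ -0.43, -44.51,  25.65,  -0.03,  -0.02,  -0.  ]), 'position': array([536.43, 208.26, 231.04]), 'eef_rot': array([ 0.18,  0.98, -0.  , -0.  ]), 'contact_force': array([-0.21, -0.68, -0.12]), 'ft_torque': array([-0.03, -0.04,  0.02]), 'gripper_width': 85.42872265383843}
```

View pics/wrist1.png

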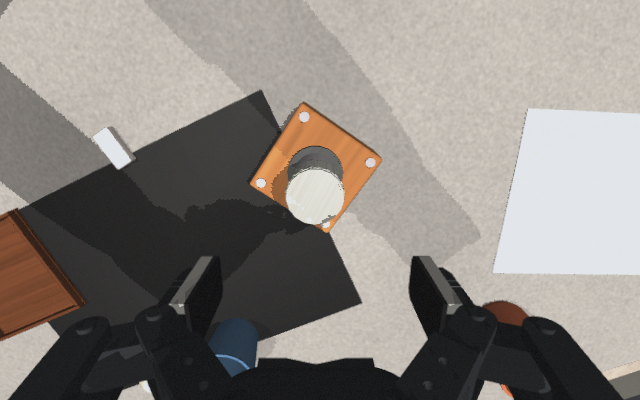

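The wrist view shows the cap disc at about (315,196), well centred in y. I fit it and check the tool's yaw-independent position.

Run:
```python
from h import *
np.set_printoptions(precision=2,suppress=True)
o=r.get_obs();im=cv2.imread('pics/wrist1.png')
h=cv2.cvtColor(im,cv2.COLOR_BGR2HSV)
m=((h[...,2]>165)&(h[...,1]<60)).astype(np.uint8);z=np.zeros_like(m);z[160:235,280:350]=m[160:235,280:350]
z=cv2.morphologyEx(z,cv2.MORPH_OPEN,np.ones((5,5)))
cn=max(cv2.findContours(z,0,1)[0],key=cv2.contourArea)
print(cv2.contourArea(cn),cv2.fitEllipse(cn),cv2.minEnclosingCircle(cn))
c=cv2.fitEllipse(cn)[0]
print('cap',onz('wrist',c,131,o))
sc=[]
for x,y in [(304,117),(371,162),(261,183),(326,226)]:
    sub=(h[y-6:y+7,x-6:x+7,1]<60)&(h[y-6:y+7,x-6:x+7,2]>120)
    a=np.argwhere(sub).mean(0)[::-1]+[x-6,y-6]; p=onz('wrist',a,52,o); sc.append(p); print(a,p)
print(np.mean(sc[1:3],0), (sc[0]+sc[3])/2)
```

```text
2339.0 ((314.06427001953125, 195.93235778808594), (52.598297119140625, 56.9437255859375), 78.65830993652344) ((314.5, 195.5), 29.025949478149414)
cap [536.12 205.6  131.  ]
[303.61 116.5 ] [481.74 215.73  52.  ]
[369.81 162.36] [547.19 260.72  52.  ]
[260.43 182.39] [526.58 150.37  52.  ]
[325.72 224.45] [593.98 195.97  52.  ]
[536.89 205.54  52.  ] [537.86 205.85  52.  ]
```

Wrist, scene and top views differ by up to 3 mm in y. I turn the tool 90° clockwise, which also winds joint 6 back for the unscrewing, and look again so that any camera mount offset can be solved out.

apply_moves --series '[[[0,0,0],1,0],[[0,0,0],1,0],[[0,0,0],1,0],[[0,0,0],1,0],[[0,0,0],1,0],[[0,0,0],1,0],[[0,0,0],1,0],[[0,0,0],1,0],[[0,0,0],1,0],[[0,0,0],1,0],[[0,0,0],1,0],[[0,0,0],1,0]]'

```text
time: 3.95
position: [536.2, 208.8, 231.6]
eef_rot: [0.728, 0.686, 0.0, -0.0]
contact_force: [-0.2, 0.7, -0.2]
gripper_width: 85.4
```

apply_moves --series '[[[0,0,0],1,0],[[0,0,0],1,0],[[0,0,0],1,0],[[0,0,0],0,0],[[0,0,0],0,0]]'

```text
time: 4.58
position: [536.6, 208.4, 231.5]
eef_rot: [0.825, 0.566, 0.0, -0.0]
contact_force: [0.5, 0.0, 0.0]
gripper_width: 85.4
```

```bash
cat >> h.py <<'E'
def wcap(im,roi):  # im bgr
    x0,y0,x1,y1=roi
    h=cv2.cvtColor(im,cv2.COLOR_BGR2HSV)
    m=((h[...,2]>165)&(h[...,1]<60)).astype(np.uint8);z=np.zeros_like(m);z[y0:y1,x0:x1]=m[y0:y1,x0:x1]
    z=cv2.morphologyEx(z,cv2.MORPH_OPEN,np.ones((5,5)))
    cn=max(cv2.findContours(z,0,1)[0],key=cv2.contourArea)
    return cv2.fitEllipse(cn)
E
python3 - <<'E'
from h import *
np.set_printoptions(precision=3,suppress=True)
o=r.get_obs();im=imaging.grab_frame('wrist')[:,:,::-1].copy();cv2.imwrite('pics/wrist2.png',im); print(o['qpos'],o['position'],o['eef_rot'])
e=wcap(im,(275,155,355,240)); print(e, onz('wrist',e[0],131,o))
E
```

```text
[0.37  0.393 0.218 1.396 0.    2.31 ] [536.588 208.394 231.476] [ 0.825  0.566  0.    -0.   ]
((316.2011413574219, 196.5349578857422), (53.592376708984375, 57.363441467285156), 91.79118347167969) [537.873 206.014 131.   ]
```

View pics/wrist2.png

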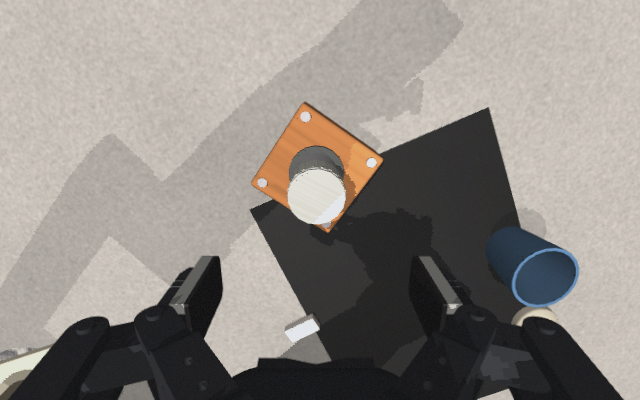

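The disc is at (316,196.5), much as before. Now I solve for axis and mount offset from both views, using the screws as a check.

Run:
```python
from h import *
np.set_printoptions(precision=2,suppress=True)
cmd=np.array([536.95,207.96,231.306])
def pose(psi): # ideal pointing down, tool y at world angle psi
    from scipy.spatial.transform import Rotation as R
    y=np.array([np.cos(psi),np.sin(psi),0]);z=np.array([0,0,-1.]);x=np.cross(y,z)
    return dict(eef_rot=R.from_matrix(np.c_[x,y,z]).as_quat(),position=cmd),x[:2],y[:2]
A=[];b={'cap':[], 'scr':[],'scr2':[]}
for k,psi in ((1,1.2),(2,1.2-np.pi/2)):
    im=cv2.imread(f'pics/wrist{k}.png');h=cv2.cvtColor(im,cv2.COLOR_BGR2HSV)
    o,x,y=pose(psi)
    A.append(np.c_[np.eye(2),x,y])
    e=wcap(im,(275,155,355,240)); b['cap'].append(onz('wrist',e[0],131,o)[:2])
    sc=[]
    for X,Y in [(304,117),(371,162),(261,183)]:
        sub=(h[Y-7:Y+8,X-7:X+8,1]<60)&(h[Y-7:Y+8,X-7:X+8,2]>120)
        a=np.argwhere(sub).mean(0)[::-1]+[X-7,Y-7]; sc.append(onz('wrist',a,52,o)[:2])
    print(k,sc)
    b['scr'].append((sc[1]+sc[2])/2)
A=np.vstack(A)
for k in ('cap','scr'): print(k,b[k],np.linalg.solve(A,np.hstack(b[k])))
```

```text
1 [array([483.89, 218.1 ]), array([549.99, 263.44]), array([528.68, 152.7 ])]
2 [array([548.55, 260.45]), array([593.32, 195.12]), array([481.66, 215.41])]
cap [array([538.23, 207.88]), array([538.24, 205.62])] [537.1  206.74  -0.64   1.46]
scr [array([539.34, 208.07]), array([537.49, 205.27])] [537.01 207.59  -1.99   1.29]
```

Run:
```python
from h import *
np.set_printoptions(precision=4,suppress=True)
for i in range(4):
    o=r.get_obs();print(o['time'],o['position'],o['eef_rot'],o['qpos'],o['contact_force'])
    o=r.get_obs();print(o['time'],o['position'],o['eef_rot'])
    im=imaging.grab_frame('wrist')[:,:,::-1].copy()
    print(wcap(im,(275,155,355,240))[0])
```

```text
4.625 [536.6732 208.2906 231.4269] [ 0.8248  0.5654  0.     -0.    ] [0.3702 0.3928 0.2182 1.3961 0.     2.31  ] [-0.6668 -0.0352 -1.1195]
4.625 [536.6732 208.2906 231.4269] [ 0.8248  0.5654  0.     -0.    ]
(315.943603515625, 196.37808227539062)
4.675 [536.7443 208.1881 231.3912] [ 0.825   0.5652  0.     -0.    ] [0.37   0.3929 0.2182 1.3961 0.     2.3103] [-0.4382 -0.9638 -0.2547]
4.675 [536.7443 208.1881 231.3912] [ 0.825   0.5652  0.     -0.    ]
(315.7796936035156, 196.33670043945312)
4.725 [536.8136 208.1043 231.3717] [0.8251 0.565  0.     0.    ] [0.3698 0.3929 0.2183 1.3961 0.     2.3105] [ 0.7963 -0.3308 -0.0143]
4.725 [536.8136 208.1043 231.3717] [0.8251 0.565  0.     0.    ]
(315.65380859375, 196.21131896972656)
4.775 [536.8733 208.0456 231.3241] [ 0.8251  0.5649  0.     -0.    ] [0.3697 0.393  0.2183 1.3961 0.     2.3106] [-0.1441  0.1516 -0.4626]
4.775 [536.8733 208.0456 231.3241] [ 0.8251  0.5649  0.     -0.    ]
(315.4974365234375, 196.11538696289062)
```

The arm settles slowly after a move and was still drifting in the first view. I turn back 90°, let it settle and repeat that view properly.

Run:
```python
from h import *
import pickle
o=r.get_obs();im=imaging.grab_frame('wrist')[:,:,::-1].copy();cv2.imwrite('pics/wrist3.png',im);pickle.dump(o,open('o3.pkl','wb'));print(o['position'])
```

```text
[536.88064735 208.00111286 231.31145357]
```

apply_moves --series '[[[0,0,0],-1,0],[[0,0,0],-1,0],[[0,0,0],-1,0],[[0,0,0],-1,0],[[0,0,0],-1,0],[[0,0,0],-1,0],[[0,0,0],-1,0],[[0,0,0],-1,0],[[0,0,0],-1,0],[[0,0,0],-1,0],[[0,0,0],-1,0],[[0,0,0],-1,0]]'

```text
time: 6.38
position: [537.0, 207.9, 231.3]
eef_rot: [0.334, 0.943, -0.0, -0.0]
contact_force: [0.2, 0.1, -0.6]
gripper_width: 85.5
```

apply_moves --series '[[[0,0,0],-1,0],[[0,0,0],-1,0],[[0,0,0],-1,0],[[0,0,0],0,0],[[0,0,0],0,0],[[0,0,0],0,0],[[0,0,0],0,0],[[0,0,0],0,0]]'

```text
time: 7.38
position: [537.0, 208.0, 231.3]
eef_rot: [0.184, 0.983, 0.0, 0.0]
contact_force: [0.1, 0.0, 1.6]
gripper_width: 85.3
```

Run:
```python
from h import *
import pickle
from scipy.spatial.transform import Rotation as R
np.set_printoptions(precision=4,suppress=True)
o=r.get_obs();im=imaging.grab_frame('wrist')[:,:,::-1].copy();cv2.imwrite('pics/wrist4.png',im);print(o['time'],o['position'],o['eef_rot'],o['qpos'][5],o['contact_force'])
A=[];B=[];C=[]
for ob,f in ((pickle.load(open('o3.pkl','rb')),3),(o,4)):
    im=cv2.imread(f'pics/wrist{f}.png');h=cv2.cvtColor(im,cv2.COLOR_BGR2HSV)
    e=wcap(im,(275,155,355,240)); print(e)
    M=R.from_quat(ob['eef_rot']).as_matrix();A.append(np.c_[np.eye(2),M[:2,:2]]);B.append(onz('wrist',e[0],131,ob)[:2])
    sc=[]
    for X,Y in [(304,117),(371,162),(261,183)]:
        sub=(h[Y-7:Y+8,X-7:X+8,1]<60)&(h[Y-7:Y+8,X-7:X+8,2]>120)
        a=np.argwhere(sub).mean(0)[::-1]+[X-7,Y-7]; sc.append(onz('wrist',a,52,ob)[:2])
    C.append((sc[1]+sc[2])/2)
A=np.vstack(A);print(B,np.linalg.solve(A,np.hstack(B)));print(C,np.linalg.solve(A,np.hstack(C)))
```

```text
7.375 [536.9601 207.9847 231.3122] [0.1844 0.9828 0.     0.    ] 0.7405052413928296 [0.0568 0.0432 1.6125]
((315.5268859863281, 196.1332550048828), (53.978397369384766, 57.564327239990234), 94.88848114013672)
((314.7048034667969, 195.64459228515625), (54.952396392822266, 56.86147689819336), 92.11027526855469)
[array([535.0177, 207.5124]), array([536.8507, 205.6782])] [536.8519 207.5124  -0.6638  -1.7099]
[array([534.216 , 206.9812]), array([537.5592, 205.7567])] [536.5003 208.0417  -1.8153  -1.7457]
```

The two views disagree with my earlier run by about 3 mm, so I check the computation before going on.

Run:
```python
from h import *
import pickle
from scipy.spatial.transform import Rotation as R
np.set_printoptions(precision=5,suppress=True)
o3=pickle.load(open('o3.pkl','rb'));print(o3['eef_rot'],o3['position'])
for k in (2,3):
    e=wcap(cv2.imread(f'pics/wrist{k}.png'),(275,155,355,240)); print(k,e[0],onz('wrist',e[0],131,o3), onz('wrist',e[0],52,o3))
for i in range(2): print(imaging.camera_params('wrist')['mount'])
print(onz('wrist',(316.2,196.53),131,dict(eef_rot=np.array([.8248,.5654,0,0]),position=np.array([536.588,208.394,231.476]))))
```

```text
[ 0.82519  0.56485 -0.00002 -0.00003] [536.88065 208.00111 231.31145]
2 (316.2011413574219, 196.5349578857422) [535.3872  207.01632 131.     ] [526.22098 182.86367  52.     ]
3 (315.5268859863281, 196.1332550048828) [535.01771 207.51244 131.     ] [525.73055 183.52218  52.     ]
[[  -0.00074   -0.95147   -0.30774   77.46573]
 [   1.        -0.00067   -0.00035   -1.64209]
 [   0.00013   -0.30774    0.95147 -141.04843]
 [   0.         0.         0.         1.     ]]
[[  -0.00074   -0.95147   -0.30774   77.46573]
 [   1.        -0.00067   -0.00035   -1.64209]
 [   0.00013   -0.30774    0.95147 -141.04843]
 [   0.         0.         0.         1.     ]]
[535.08303 207.35867 131.     ]
```

The `mount` matrix only agrees with the picture when the arm is at rest, so I trust the settled views. They give the axis at (536.8, 207.6), within about 1 mm of both fixed cameras. I correct by −0.36 mm in tool y and descend to TCP z ≈ 90, keeping the jaws open.

apply_moves --series '[[[0,-0.012,0.7],0,0],[[0,0,0.8],0,0],[[0,0,0.8],0,0],[[0,0,0.8],0,0],[[0,0,0.8],0,0],[[0,0,0.5],0,0],[[0,0,0.31],0,60],[[0,0,0],0,70],[[0,0,0],0,80],[[0,0,0],0,80],[[0,0,0],0,80],[[0,0,0],0,80]]'

```text
time: 8.93
position: [537.0, 207.7, 90.3]
eef_rot: [0.184, 0.983, 0.0, 0.0]
contact_force: [0.0, 0.8, -0.2]
gripper_width: 58.6
```

Run:
```python
from h import *
np.set_printoptions(precision=3,suppress=True)
o=r.get_obs();print(o)
for n in('wrist','scene'): cv2.imwrite(f'pics/{n}5.png',imaging.grab_frame(n)[:,:,::-1])
```

```text
{'time': 8.925, 'qpos': array([ 0.369,  0.483, -0.022,  1.065, -0.   ,  0.74 ]), 'dq': array([ 0.002,  0.002, -0.003, -0.001,  0.001,  0.001]), 'tau': array([ -0.001, -46.23 ,  22.927,  -0.004,  -0.   ,   0.   ]), 'position': array([536.951, 207.652,  90.274]), 'eef_rot': array([0.184, 0.983, 0.   , 0.   ]), 'contact_force': array([ 0.046,  0.791, -0.187]), 'ft_torque': array([ 0.028, -0.002,  0.01 ]), 'gripper_width': 58.63404204276578}
```

View pics/wrist5.png

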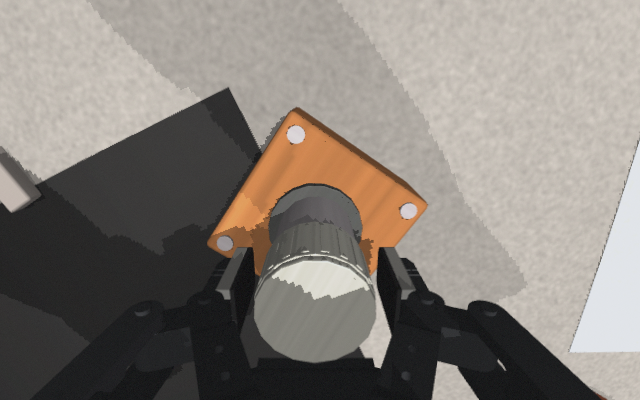

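View pics/scene5.png

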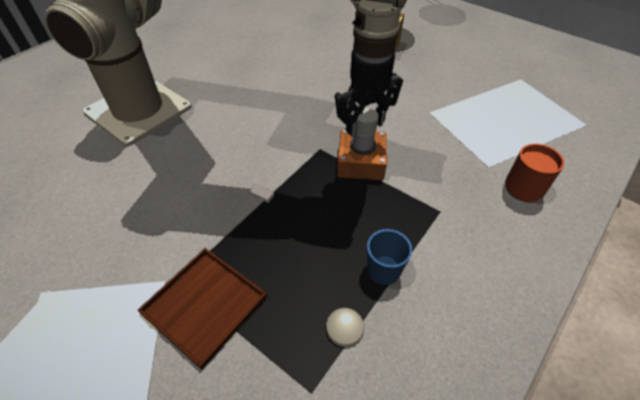

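Between the pads (inner edges at 252 and 378 px) the cap spans 254 to 376 px, so it is well centred. I close in small steps and watch the force.

apply_moves --series '[[[0,0,0],0,100],[[0,0,0],0,106],[[0,0,0],0,110],[[0,0,0],0,110]]'

```text
time: 9.52
position: [536.8, 207.6, 90.0]
eef_rot: [0.184, 0.983, -0.0, -0.0]
contact_force: [0.3, 0.2, -0.3]
gripper_width: 48.8
```

apply_moves --series '[[[0,0,0],0,114],[[0,0,0],0,114]]'

```text
time: 9.78
position: [536.8, 207.6, 90.0]
eef_rot: [0.184, 0.983, -0.0, -0.0]
contact_force: [-0.1, 0.3, 0.7]
gripper_width: 47.2
```

apply_moves --series '[[[0,0,0],0,117],[[0,0,0],0,117]]'

```text
time: 10.02
position: [536.8, 207.5, 90.1]
eef_rot: [0.184, 0.983, -0.0, 0.0]
contact_force: [0.0, -0.8, 1.5]
gripper_width: 46.0
```

apply_moves --series '[[[0,0,0],0,119],[[0,0,0],0,119]]'

```text
time: 10.28
position: [536.8, 207.5, 90.1]
eef_rot: [0.184, 0.983, -0.0, 0.0]
contact_force: [0.3, -1.1, 1.6]
gripper_width: 46.2
```

apply_moves --series '[[[0,0,0],0,124],[[0,0,0],0,124],[[0,0,0],0,124]]'

```text
time: 10.65
position: [536.8, 207.5, 90.2]
eef_rot: [0.184, 0.983, -0.0, 0.0]
contact_force: [-1.8, -2.0, 3.7]
gripper_width: 45.4
```

apply_moves --series '[[[0,0,0],0,150],[[0,0,0],0,150]]'

```text
time: 10.9
position: [536.8, 207.5, 90.1]
eef_rot: [0.184, 0.983, -0.0, 0.0]
contact_force: [-1.6, -2.9, 4.6]
gripper_width: 45.0
```

apply_moves --series '[[[0,0,0],0,255],[[0,0,0],0,255],[[0,0,0],0,255]]'

```text
time: 11.28
position: [536.8, 207.6, 90.1]
eef_rot: [0.184, 0.983, -0.0, 0.0]
contact_force: [-2.1, -1.4, 5.7]
gripper_width: 45.3
```

```bash
cat > st.py <<'E'
from h import *
np.set_printoptions(precision=2,suppress=True)
o=r.get_obs();print(o['time'],'q6',o['qpos'][5],o['position'],'F',o['contact_force'],'T',o['ft_torque'],o['gripper_width'])
E
python3 st.py
```

```text
11.275 q6 0.7398620285942789 [536.8  207.56  90.08] F [-2.08 -1.38  5.67] T [-0.5   0.38  0.03] 45.29854222782772
```

The grip is firm with under 6 N on the tool. I begin unscrewing anticlockwise (negative about the tool's downward z), rising 0.2 mm per 6° row.

apply_moves --series '[[[0,0,-0.0067],-1,255],[[0,0,-0.0067],-1,255],[[0,0,-0.0067],-1,255]]'

```text
time: 11.65
position: [537.6, 208.4, 90.8]
eef_rot: [0.026, 1.0, 0.001, 0.001]
contact_force: [-0.1, -0.4, 3.5]
gripper_width: 45.0
```

```bash
python3 st.py
```

```text
11.65 q6 0.42233652660505444 [537.6  208.41  90.81] F [-0.12 -0.44  3.48] T [-0.09  0.04 -0.06] 45.0302720408072
```

apply_moves --series '[[[0,0,-0.0067],-1,255],[[0,0,-0.0067],-1,255],[[0,0,-0.0067],-1,255],[[0,0,-0.0067],-1,255],[[0,0,0],0,255]]'

```text
time: 12.28
position: [537.7, 208.5, 91.7]
eef_rot: [-0.18, 0.984, 0.001, 0.001]
contact_force: [0.9, 1.0, 3.3]
gripper_width: 45.2
```

```bash
python3 st.py
python3 - <<'E'
from h import *
cv2.imwrite('pics/wrist6.png',imaging.grab_frame('wrist')[:,:,::-1])
E
```

```text
12.275 q6 0.007891906595259622 [537.72 208.51  91.66] F [0.94 0.96 3.34] T [ 0.12 -0.07  0.07] 45.190795159322626
```

View pics/wrist6.png

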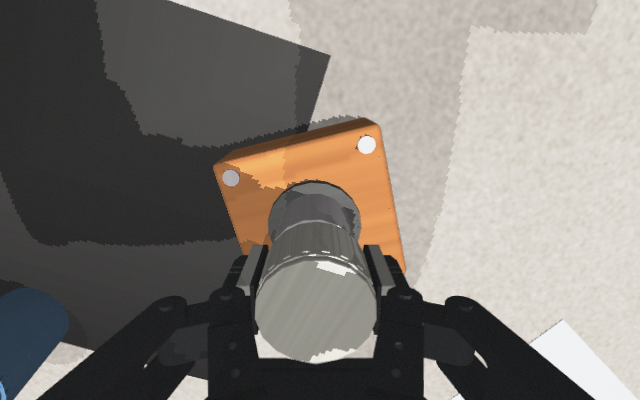

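The cap follows the gripper without slipping: its brushed grain keeps its angle in the jaws. Forces are low. I recentre by a bit under 1 mm towards where the thread guides it and keep turning.

apply_moves --series '[[[-0.02,0.01,-0.0067],-1,255],[[0,0,-0.0067],-1,255],[[0,0,-0.0067],-1,255],[[0,0,-0.0067],-1,255],[[0,0,-0.0067],-1,255],[[0,0,-0.0067],-1,255]]'

```text
time: 13.08
position: [537.8, 208.7, 92.8]
eef_rot: [-0.476, 0.879, 0.0, 0.001]
contact_force: [1.1, 0.3, 2.3]
gripper_width: 45.5
```

```bash
python3 st.py
```

```text
13.075 q6 -0.6226221817098989 [537.84 208.71  92.76] F [1.13 0.26 2.27] T [ 0.17 -0.18 -0.01] 45.48582920131997
```

apply_moves --series '[[[0,0,-0.0067],-1,255],[[0,0,-0.0067],-1,255],[[0,0,-0.0067],-1,255],[[0,0,-0.0067],-1,255],[[0,0,-0.0067],-1,255],[[0,0,-0.0067],-1,255]]'

```text
time: 13.82
position: [537.6, 208.8, 93.9]
eef_rot: [0.725, -0.689, -0.0, -0.001]
contact_force: [1.1, 0.5, 2.4]
gripper_width: 44.9
```

```bash
python3 st.py
```

```text
13.825 q6 -1.2509433077767584 [537.57 208.81  93.89] F [1.12 0.54 2.38] T [ 0.18  0.02 -0.05] 44.879926653167004
```

apply_moves --series '[[[0,0,-0.0067],-1,255],[[0,0,-0.0067],-1,255],[[0,0,-0.0067],-1,255],[[0,0,-0.0067],-1,255],[[0,0,-0.0067],-1,255],[[0,0,-0.0067],-1,255],[[0,0,-0.0067],-1,255]]'

```text
time: 14.7
position: [537.3, 208.7, 95.3]
eef_rot: [0.923, -0.384, -0.0, -0.001]
contact_force: [-1.3, 0.8, 2.7]
gripper_width: 45.4
```

```bash
python3 st.py
```

```text
14.7 q6 -1.983970027139943 [537.34 208.72  95.25] F [-1.31  0.83  2.74] T [ 0.11  0.02 -0.07] 45.373767935429726
```

apply_moves --series '[[[0,0,-0.0067],-1,255],[[0,0,-0.0067],-1,255],[[0,0,-0.0067],-1,255],[[0,0,-0.0067],-1,255],[[0,0,-0.0067],-1,255],[[0,0,-0.0067],-1,255],[[0,0,-0.0067],-1,255],[[0,0,0],0,255],[[0,0,0],0,255]]'

```text
time: 15.82
position: [537.4, 208.5, 96.7]
eef_rot: [1.0, -0.029, 0.0, -0.0]
contact_force: [-0.8, 0.5, 3.1]
gripper_width: 45.4
```

```bash
python3 st.py;  python3 - <<'E'
from h import *
cv2.imwrite('pics/wrist7.png',imaging.grab_frame('wrist')[:,:,::-1])
E
```

```text
15.825 q6 -2.71331514066227 [537.38 208.51  96.69] F [-0.78  0.54  3.09] T [0.21 0.06 0.02] 45.37393282468477
```

View pics/wrist7.png

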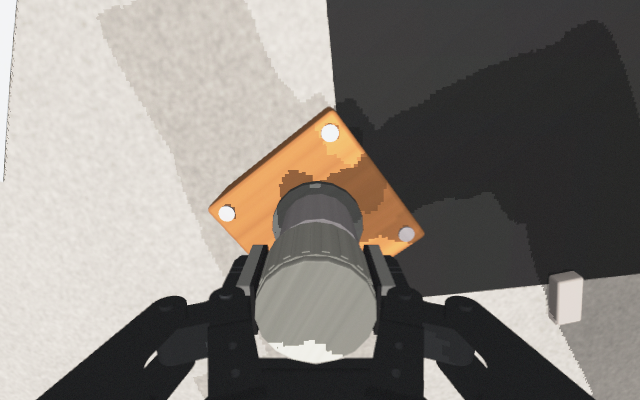

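After 198° (below the 270° minimum) the cap has risen 6.6 mm as expected, with steady forces, so the thread still holds it. I release, wind back 240°, and regrip.

apply_moves --series '[[[0,0,0],0,118],[[0,0,0],0,105],[[0,0,0],0,90],[[0,0,0],0,85],[[0,0,0],0,85]]'

```text
time: 16.5
position: [537.1, 208.0, 96.4]
eef_rot: [1.0, -0.028, -0.0, 0.0]
contact_force: [-1.5, 0.7, -0.1]
gripper_width: 57.0
```

```bash
python3 st.py;  python3 - <<'E'
from h import *
cv2.imwrite('pics/wrist8.png',imaging.grab_frame('wrist')[:,:,::-1])
E
```

```text
16.5 q6 -2.71531251643278 [537.14 207.99  96.44] F [-1.53  0.69 -0.13] T [0.02 0.02 0.01] 57.016463948367665
```

View pics/wrist8.png

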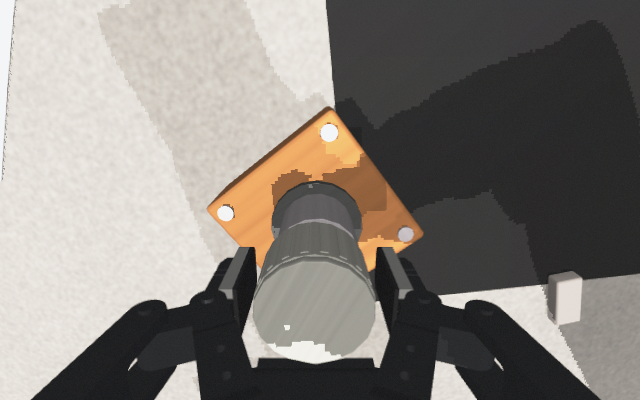

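The cap stays put on the thread, free between the pads at 57 mm opening. Now I wind back.

apply_moves --series '[[[0,0,0],1,85],[[0,0,0],1,85],[[0,0,0],1,85],[[0,0,0],1,85],[[0,0,0],1,85],[[0,0,0],1,85],[[0,0,0],1,85],[[0,0,0],1,85],[[0,0,0],1,85],[[0,0,0],1,85],[[0,0,0],1,85],[[0,0,0],1,85]]'

```text
time: 18.05
position: [537.3, 208.1, 96.6]
eef_rot: [0.791, -0.612, 0.0, 0.0]
contact_force: [0.4, -0.8, -0.6]
gripper_width: 56.9
```

apply_moves --series '[[[0,0,0],1,85],[[0,0,0],1,85],[[0,0,0],1,85],[[0,0,0],1,85],[[0,0,0],1,85],[[0,0,0],1,85],[[0,0,0],1,85],[[0,0,0],1,85],[[0,0,0],1,85],[[0,0,0],1,85],[[0,0,0],1,85],[[0,0,0],1,85]]'

```text
time: 19.55
position: [537.3, 208.1, 96.6]
eef_rot: [-0.28, 0.96, -0.0, -0.0]
contact_force: [-0.2, 0.6, -0.4]
gripper_width: 56.7
```

apply_moves --series '[[[0,0,0],1,85],[[0,0,0],1,85],[[0,0,0],1,85],[[0,0,0],1,85],[[0,0,0],1,85],[[0,0,0],1,85],[[0,0,0],1,85],[[0,0,0],1,85],[[0,0,0],1,85],[[0,0,0],1,85],[[0,0,0],1,85],[[0,0,0],1,85]]'

```text
time: 21.05
position: [537.3, 208.1, 96.7]
eef_rot: [0.337, 0.941, -0.0, 0.0]
contact_force: [-0.3, 0.2, -0.3]
gripper_width: 57.1
```

apply_moves --series '[[[0,0,0],1,85],[[0,0,0],1,85],[[0,0,0],1,85],[[0,0,0],1,85],[[0,0,0],0,100],[[0,0,0],0,110],[[0,0,0],0,114],[[0,0,0],0,117],[[0,0,0],0,117]]'

```text
time: 22.18
position: [537.4, 208.2, 96.7]
eef_rot: [0.524, 0.852, 0.0, 0.0]
contact_force: [1.6, 0.5, 0.1]
gripper_width: 46.4
```

```bash
python3 st.py
```

```text
22.175 q6 1.4731576230870493 [537.43 208.21  96.72] F [1.56 0.52 0.12] T [ 0.03 -0.1   0.05] 46.368047940833925
```

apply_moves --series '[[[0,0,0],0,122],[[0,0,0],0,135],[[0,0,0],0,160],[[0,0,0],0,255],[[0,0,0],0,255],[[0,0,0],0,255]]'

```text
time: 22.92
position: [537.5, 208.2, 96.8]
eef_rot: [0.524, 0.852, 0.0, 0.0]
contact_force: [0.2, 1.1, 2.9]
gripper_width: 45.3
```

```bash
python3 st.py
```

```text
22.925 q6 1.4734098930799393 [537.46 208.22  96.84] F [0.23 1.09 2.86] T [ 0.15 -0.05  0.01] 45.335686482657415
```

Regripped with low forces. I turn 66° to reach 264°, then feel for the let-go in small steps.

apply_moves --series '[[[0,0,-0.0067],-1,255],[[0,0,-0.0067],-1,255],[[0,0,-0.0067],-1,255],[[0,0,-0.0067],-1,255],[[0,0,-0.0067],-1,255],[[0,0,-0.0067],-1,255]]'

```text
time: 23.68
position: [537.3, 208.1, 98.1]
eef_rot: [0.234, 0.972, -0.0, 0.0]
contact_force: [0.1, -0.1, 3.2]
gripper_width: 45.3
```

```bash
python3 st.py
```

```text
23.675 q6 0.8416916543611422 [537.3  208.09  98.05] F [ 0.07 -0.11  3.15] T [ 0.02  0.07 -0.01] 45.255009057348396
```

apply_moves --series '[[[0,0,-0.0067],-1,255],[[0,0,-0.0067],-1,255],[[0,0,-0.0067],-1,255],[[0,0,-0.0067],-1,255],[[0,0,-0.0067],-1,255],[[0,0,0],0,255]]'

```text
time: 24.42
position: [537.4, 208.1, 99.0]
eef_rot: [-0.023, 1.0, -0.0, 0.0]
contact_force: [-0.3, 0.7, 3.1]
gripper_width: 45.1
```

```bash
python3 st.py
```

```text
24.425 q6 0.32266554478834714 [537.35 208.07  99.01] F [-0.3   0.71  3.1 ] T [ 0.08 -0.    0.01] 45.06127412935746
```

264° now, Fz steady at +3 N. I add a slight upward bias, so that the let-go will show as a clear jump in Fz.

apply_moves --series '[[[0,0,-0.02],0,255],[[0,0,0],0,255],[[0,0,0],0,255]]'

```text
time: 24.8
position: [537.3, 208.1, 99.2]
eef_rot: [-0.024, 1.0, -0.0, -0.0]
contact_force: [1.4, 0.3, 0.0]
gripper_width: 44.9
```

```bash
python3 st.py
```

```text
24.8 q6 0.32192546271354416 [537.33 208.05  99.22] F [1.39 0.29 0.03] T [ 0.06 -0.25 -0.03] 44.86986122469828
```

Stiffness is about 5 N/mm, so the thread is holding. I raise the bias a little further to about −2 N and then step 12° at a time.

apply_moves --series '[[[0,0,-0.02],-1,255],[[0,0,-0.0067],-1,255],[[0,0,0],0,255]]'

```text
time: 25.18
position: [536.5, 207.8, 99.7]
eef_rot: [-0.128, 0.992, -0.0, -0.001]
contact_force: [0.4, -0.8, 0.3]
gripper_width: 44.7
```

```bash
python3 st.py
```

```text
25.175 q6 0.11339179246874782 [536.54 207.8   99.69] F [ 0.41 -0.76  0.32] T [0.02 0.02 0.07] 44.71490164279601
```

apply_moves --series '[[[0,0,-0.0067],-1,255],[[0,0,-0.0067],-1,255],[[0,0,0],0,255]]'

```text
time: 25.55
position: [536.4, 207.7, 100.1]
eef_rot: [-0.23, 0.973, -0.0, -0.001]
contact_force: [-1.4, -0.9, 0.4]
gripper_width: 45.0
```

```bash
python3 st.py
```

```text
25.55 q6 -0.094808625081438 [536.38 207.69 100.05] F [-1.38 -0.95  0.43] T [-0.19  0.21  0.11] 45.04766080878276
```

apply_moves --series '[[[0,0,-0.0067],-1,255],[[0,0,-0.0067],-1,255],[[0,0,0],0,255]]'

```text
time: 25.92
position: [536.7, 207.8, 100.7]
eef_rot: [-0.33, 0.944, -0.0, -0.001]
contact_force: [-0.8, -0.0, -1.2]
gripper_width: 45.0
```

```bash
python3 st.py
```

```text
25.925 q6 -0.30356702487117676 [536.66 207.84 100.65] F [-0.8  -0.03 -1.2 ] T [-0.13  0.23  0.01] 44.96651464868413
```

apply_moves --series '[[[0,0,-0.0067],-1,255],[[0,0,-0.0067],-1,255],[[0,0,0],0,255]]'

```text
time: 26.3
position: [537.2, 208.4, 101.3]
eef_rot: [-0.427, 0.904, 0.0, -0.0]
contact_force: [-0.6, 1.4, -1.5]
gripper_width: 45.1
```

```bash
python3 st.py
```

```text
26.3 q6 -0.5124991973977874 [537.17 208.41 101.29] F [-0.61  1.42 -1.49] T [0.11 0.11 0.02] 45.121618313158386
```

apply_moves --series '[[[0,0,-0.005],-1,255],[[0,0,-0.005],-1,255],[[0,0,0],0,255]]'

```text
time: 26.68
position: [537.9, 208.4, 102.7]
eef_rot: [-0.519, 0.855, -0.0, 0.001]
contact_force: [0.0, 0.4, 3.8]
gripper_width: 45.2
```

```bash
python3 st.py;  python3 - <<'E'
from h import *
cv2.imwrite('pics/wrist9.png',imaging.grab_frame('wrist')[:,:,::-1])
E
```

```text
26.675 q6 -0.7217082905843787 [537.93 208.45 102.66] F [0.02 0.42 3.79] T [ 0.07  0.11 -0.01] 45.15796353651807
```

View pics/wrist9.png

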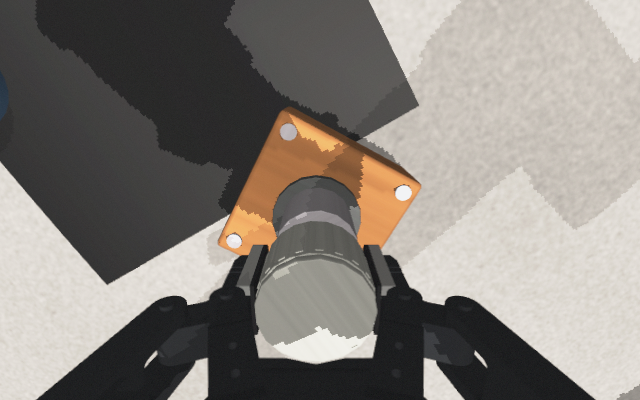

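Fz jumped from −1.5 to +3.8 N and the hand sprang up 1.4 mm at about 320°, so the thread has let go. I stop turning and lift straight up, gently at first.

apply_moves --series '[[[0,0,-0.04],0,255],[[0,0,-0.04],0,255],[[0,0,-0.04],0,255]]'

```text
time: 27.1
position: [537.7, 208.3, 105.6]
eef_rot: [-0.52, 0.854, -0.0, 0.0]
contact_force: [0.6, -0.1, -1.0]
gripper_width: 45.3
```

```bash
python3 st.py
```

```text
27.1 q6 -0.725034321839803 [537.66 208.27 105.57] F [ 0.57 -0.07 -0.96] T [ 0.03 -0.03 -0.02] 45.34498411893261
```

Fz is now −0.96 N, the cap's own weight, so it is free and held. I lift it clear.

apply_moves --series '[[[0,0,-0.1],0,255],[[0,0,-0.15],0,255],[[0,0,-0.2],0,255],[[0,0,-0.2],0,255],[[0,0,-0.3],0,255],[[0,0,-0.4],0,255],[[0,0,-0.5],0,255],[[0,0,-0.5],0,255],[[0,0,-0.3],0,255],[[0,0,-0.1],0,255]]'

```text
time: 28.35
position: [537.7, 208.3, 188.8]
eef_rot: [-0.521, 0.854, -0.0, 0.001]
contact_force: [0.2, 0.1, -2.1]
gripper_width: 45.1
```

```bash
python3 st.py;  python3 - <<'E'
from h import *
for n in ('wrist','scene'): cv2.imwrite(f'pics/{n}10.png',imaging.grab_frame(n)[:,:,::-1])
E
```

```text
28.35 q6 -0.7256765895840195 [537.66 208.26 188.82] F [ 0.17  0.06 -2.13] T [-0.02 -0.04  0.02] 45.1370178888017
```

View pics/scene10.png

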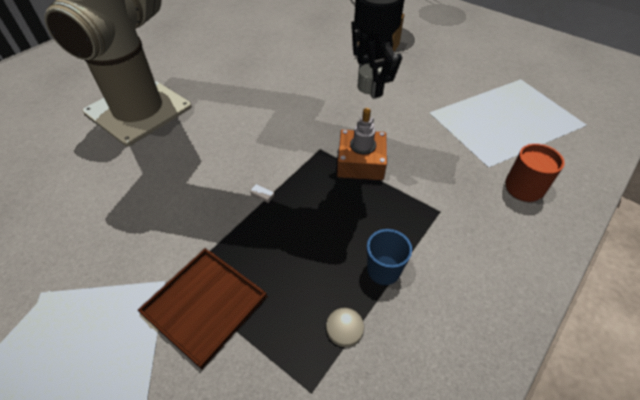

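View pics/wrist10.png

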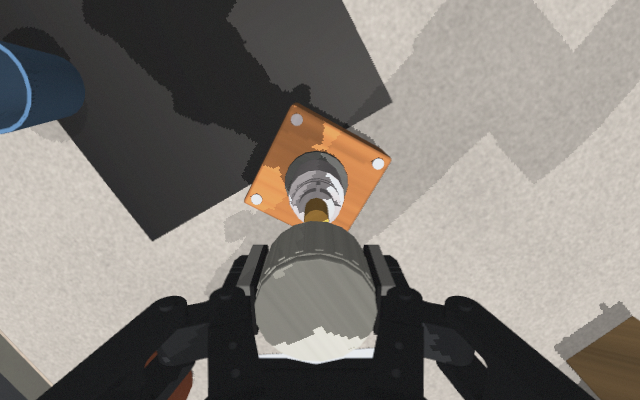

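The cap is held clear of the feeder: the bare neck and brass follower show at (366,120) in the scene picture, with the cap in the jaws above. I carry it over to the tray middle, about (535, −231).

apply_moves --series '[[[0.5,-0.254,0],0,255],[[0.5,-0.254,0],0,255],[[0.95,-0.482,0],0,255],[[0.95,-0.482,0],0,255],[[0.95,-0.482,0],0,255],[[0.95,-0.482,0],0,255],[[0.95,-0.482,0],0,255],[[0.95,-0.482,0],0,255],[[0.95,-0.482,0],0,255],[[0.95,-0.482,0],0,255],[[0.95,-0.482,0],0,255],[[0.95,-0.482,0],0,255]]'

```text
time: 29.95
position: [534.1, -147.3, 187.6]
eef_rot: [-0.52, 0.854, 0.0, -0.0]
contact_force: [0.6, -0.0, -1.1]
gripper_width: 44.8
```

apply_moves --series '[[[0.95,-0.482,0],0,255],[[0.95,-0.482,0],0,255],[[0.4,-0.203,0],0,255],[[0.27,-0.137,0],0,255],[[0,0,0],0,255],[[0,0,0],0,255],[[0,0,0],0,255]]'

```text
time: 30.82
position: [534.8, -230.6, 188.0]
eef_rot: [-0.521, 0.853, 0.0, 0.0]
contact_force: [1.6, -0.3, -1.7]
gripper_width: 45.0
```

```bash
python3 st.py;  python3 - <<'E'
from h import *
for n in ('top','scene'): cv2.imwrite(f'pics/{n}11.png',imaging.grab_frame(n)[:,:,::-1])
E
```

```text
30.825 q6 -1.5039245967881745 [ 534.82 -230.64  187.95] F [ 1.62 -0.33 -1.74] T [-0.01  0.01 -0.02] 44.95877611594511
```

View pics/scene11.png

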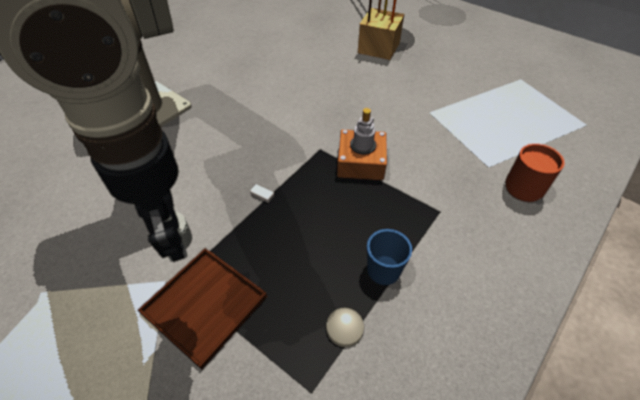

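View pics/top11.png

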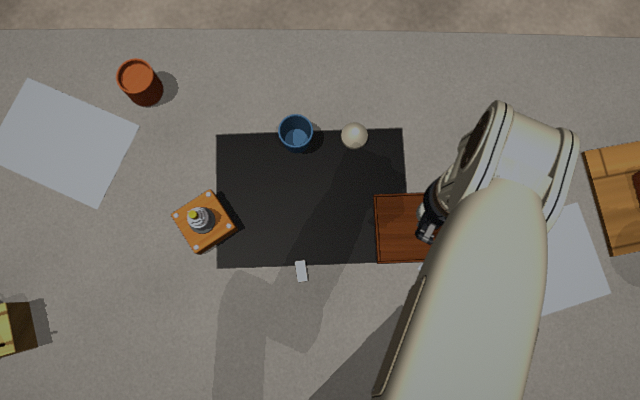

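The cap hangs over the tray, and the cup, eraser and dome are unmoved. I descend to TCP 15 mm first, then feel for the floor.

apply_moves --series '[[[0,0,0.4],0,255],[[0,0,0.6],0,255],[[0,0,0.7],0,255],[[0,0,0.7],0,255],[[0,0,0.7],0,255],[[0,0,0.7],0,255],[[0,0,0.7],0,255],[[0,0,0.6],0,255],[[0,0,0.4],0,255],[[0,0,0.2],0,255],[[0,0,0.07],0,255],[[0,0,0],0,255]]'

```text
time: 32.42
position: [535.0, -231.7, 15.2]
eef_rot: [-0.521, 0.854, -0.0, 0.0]
contact_force: [0.6, -0.6, -0.9]
gripper_width: 45.1
```

apply_moves --series '[[[0,0,0],0,255],[[0,0,0],0,255]]'

```text
time: 32.67
position: [535.0, -231.7, 15.3]
eef_rot: [-0.521, 0.854, -0.0, 0.0]
contact_force: [-0.7, 1.0, -0.8]
gripper_width: 45.0
```

```bash
python3 st.py;  python3 - <<'E'
from h import *
for n in ('wrist','scene'): cv2.imwrite(f'pics/{n}12.png',imaging.grab_frame(n)[:,:,::-1])
E
```

```text
32.675 q6 -1.503987165336618 [ 534.99 -231.73   15.27] F [-0.74  0.98 -0.76] T [-0.01  0.04  0.03] 45.02621555480848
```

View pics/wrist12.png

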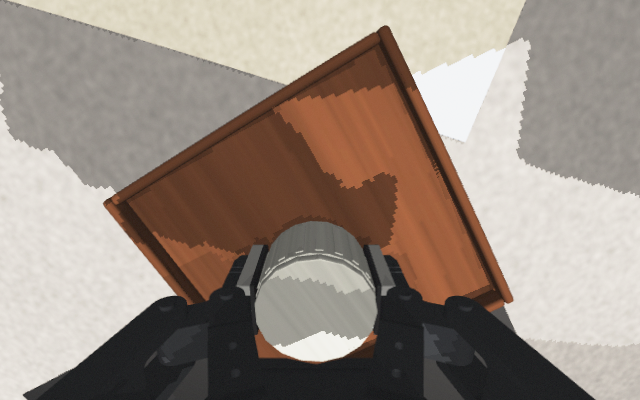

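View pics/scene12.png

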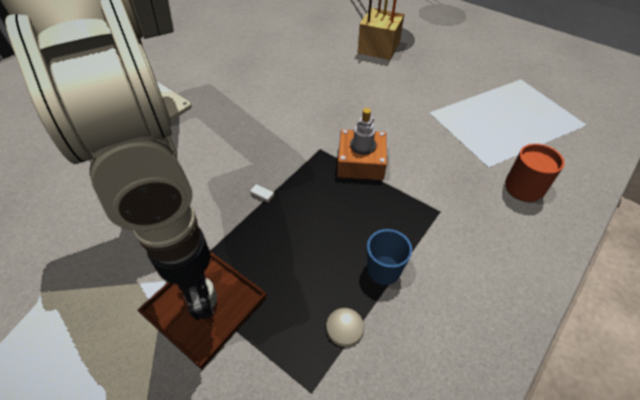

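The cap hangs inside the tray, well off the rim. I go down in steps, watching Fz.

apply_moves --series '[[[0,0,0.07],0,255],[[0,0,0.07],0,255],[[0,0,0.07],0,255],[[0,0,0.05],0,255],[[0,0,0],0,255]]'

```text
time: 33.4
position: [534.5, -231.5, 6.7]
eef_rot: [-0.521, 0.854, 0.0, -0.0]
contact_force: [0.1, -0.7, -0.4]
gripper_width: 45.2
```

apply_moves --series '[[[0,0,0.04],0,255],[[0,0,0.04],0,255],[[0,0,0],0,255]]'

```text
time: 33.78
position: [534.6, -231.5, 4.5]
eef_rot: [-0.521, 0.854, 0.0, -0.0]
contact_force: [-0.0, -0.4, -1.2]
gripper_width: 45.2
```

apply_moves --series '[[[0,0,0.04],0,255],[[0,0,0.04],0,255],[[0,0,0],0,255]]'

```text
time: 34.15
position: [534.7, -231.6, 2.9]
eef_rot: [-0.521, 0.854, -0.0, 0.0]
contact_force: [-1.4, 1.7, 4.7]
gripper_width: 45.3
```

Floor contact: Fz rose to about +5 N at TCP z 2.9. I release gently and look.

apply_moves --series '[[[0,0,0],0,122],[[0,0,0],0,117],[[0,0,0],0,113],[[0,0,0],0,105],[[0,0,0],0,95],[[0,0,0],0,90],[[0,0,0],0,90]]'

```text
time: 35.02
position: [534.5, -231.5, 1.9]
eef_rot: [-0.521, 0.854, 0.0, -0.0]
contact_force: [-0.4, 0.4, -0.1]
gripper_width: 55.4
```

```bash
python3 st.py;  python3 - <<'E'
from h import *
for n in ('wrist','scene'): cv2.imwrite(f'pics/{n}13.png',imaging.grab_frame(n)[:,:,::-1])
E
```

```text
35.025 q6 -1.5040038620857386 [ 534.52 -231.51    1.91] F [-0.38  0.39 -0.05] T [0.   0.02 0.01] 55.36934057762214
```

View pics/wrist13.png

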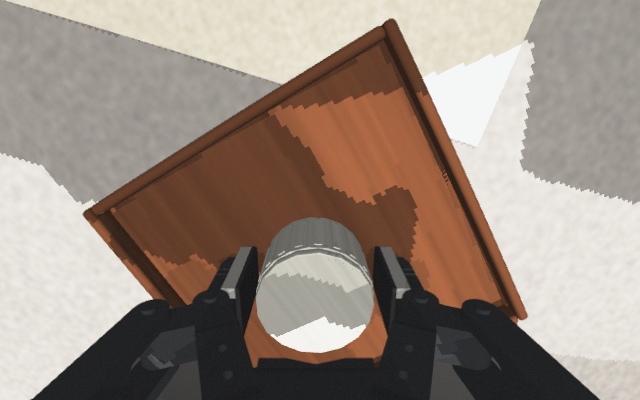

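The cap stands upright on the tray floor, free between the pads (cap 256 to 373 px, pads clear on both sides). I lift straight up and move clear.

apply_moves --series '[[[0,0,-0.1],0,85],[[0,0,-0.3],0,85],[[0,0,-0.5],0,85],[[0,0,-0.8],0,85],[[0,0,-0.8],0,85],[[0,0,-0.8],0,85],[[0,0,-0.8],0,85],[[0,0,-0.8],0,85],[[0,0,-0.5],0,85],[[0,0,-0.2],0,85],[[0,0,0],0,85],[[0,0,0],0,85]]'

```text
time: 36.62
position: [534.1, -231.3, 169.1]
eef_rot: [-0.521, 0.854, 0.001, -0.001]
contact_force: [-0.8, 0.1, 0.7]
gripper_width: 57.0
```

apply_moves --series '[[[0,0,0],0,85],[[0,0,0],0,85],[[0,0,0],0,85],[[0,0,0],0,85]]'

```text
time: 37.12
position: [534.6, -231.5, 170.1]
eef_rot: [-0.521, 0.854, 0.0, -0.0]
contact_force: [0.2, 0.2, -0.1]
gripper_width: 56.8
```

```bash
python3 st.py;  python3 - <<'E'
from h import *
for n in ('wrist','scene'): 
    o=r.get_obs(); im=imaging.grab_frame(n)[:,:,::-1].copy(); cv2.imwrite(f'pics/{n}14.png',im)
    if n=='wrist':
        m=cv2.cvtColor(im,cv2.COLOR_BGR2HSV); k=((m[...,1]<70)).astype(np.uint8); z=np.zeros_like(k); z[150:260,260:370]=k[150:260,260:370]
        z=cv2.morphologyEx(z,cv2.MORPH_OPEN,np.ones((5,5)))
        cn=max(cv2.findContours(z,0,1)[0],key=cv2.contourArea);e=cv2.fitEllipse(cn);print(e,onz('wrist',e[0],39,o))
E
```

```text
37.125 q6 -1.5040028569599642 [ 534.64 -231.52  170.08] F [ 0.23  0.18 -0.12] T [-0.01 -0.06  0.07] 56.750390787937704
((314.9859924316406, 180.52676391601562), (52.14352798461914, 56.869693756103516), 179.31997680664062) [ 533.59937819 -237.69809577   39.        ]
```

View pics/wrist14.png

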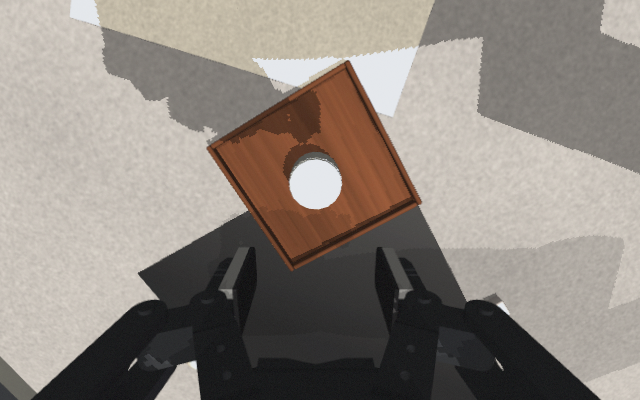

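View pics/scene14.png

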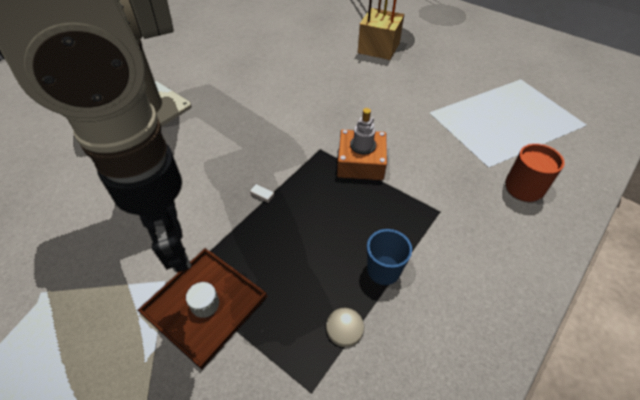

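The cap stands flat near the tray's middle at (315,183) in the wrist view and (202,299) in the scene view. The cup, eraser and dome look unmoved and the gripper is clear, so I hand in.

```bash
python3 -c "
from workcell import job
print(job.sign_off())"
```

```text
the job is handed in; nothing more can be done
None
```

The wax feeder is open: its cap stands open end down and released near the middle of the tray. I handed the job in at about 37 s of the 72 s allowed; the sign-off gives no verdict.

- **Unscrewing:** I turned the cap 198° and let go while the thread still held. Then I wound the wrist back 240° and regripped for the rest. The thread let go at about 320°, when the upward force jumped from −1.5 to +3.8 N. The force on the tool stayed within 6 N at every reading while the cap was on the thread; the contact between cap and feeder could not be measured directly.
- **Placing:** I lifted the cap straight off, carried it to the tray and lowered it until I felt the floor at about 5 N. Then I released it and raised the gripper clear.
- **Last checks:** The pictures show the cap upright in the tray, and its top fits to about (534, −238) mm against a tray centre of about (535, −231). The cup, eraser and dome look where they were. The gripper reads no outside force.
- **Disagreements:**
    - The first wrist-camera estimates were taken before the arm had settled and were 2–3 mm off, so I repeated them at rest.
    - From the cap height measured at the start, I expected floor contact about 4 mm lower than I felt it. The cap may have dropped a few millimetres at release, or have shifted in the jaws before that.

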